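# Set the inner pointer of a starch cooker's double dial and start it

### The arm

A 7-joint arm with a two-finger parallel gripper is mounted at the origin on the work surface. World frame = base frame: x ahead of the robot, y to its left, z up, the work surface at z = 0. Lengths are in m, angles in rad, forces in N, time in s.
With the tool pointing down it reaches from about 0.425 to 0.925 m from the base axis. Payload 6.8 kg.
Tool frame: the origin (TCP) lies on the centre line of the jaws, within the pads' length; the fingertips stand 11 mm ahead of it and the grasp point (between the pads) lies 8 mm behind it; z points along the fingers, y is the direction in which the jaws open and shut (so a half turn about z gives the same grasp; the last joint's range is limited). The gripper opens to 85 mm and grips with 20 to 120 N. Pads are 22 mm wide; open, the fingers measure 114 mm over their backs; the gripper's body (76 mm by 85 mm) begins 54 mm behind the grasp point. The pads swing forward as they close: fully open they stand 13 mm farther back than shut.
Start: joints at [1.182, 0.477, 0.022, 1.555, -0.011, 1.109, -0.083], TCP at [0.187, -0.649, 0.208] pointing down, gripper open.
Joint ranges: [-2.96, 2.96], [-0.34, 2.1], [-1.41, 1.46], [0.24, 2.44], [-1.37, 4.51], [0.17, 1.92], [-2.96, 2.96]. Speed limits (rad/s): [2.39, 2.39, 3.14, 3.14, 3.14, 3.14, 3.14].

### API

Orientations are given as a rotation vector (axis times angle).
In Python, from bench import r gives the robot as it stands.
- The arm moves only by the tool send_rows, never from a script. Its argument "deltas" is a list of rows, each a list of 7 numbers: the opening, from 0 (shut) to 1 (fully open), then the shift along the tool's x, y, z as a fraction of full scale, then the turn, a rotation vector about the tool's x, y, z as a fraction of full scale. In form: [[hand, x, y, z, ax, ay, az], ...]. A call has 1 to 20 rows; each row is the pose to reach, as a shift and turn from the pose commanded when the call began, along the tool's axes at that moment, turning the shorter way round; what a row does not reach only later rows make up. Full scale, the value 1, is 150 mm for a shift and 180 degrees for a turn. A row lasts 1/12 s, in which the tool goes at most 41.7 mm and 7.16 degrees, less where a joint would pass 70% of its speed; a pose out of reach is approached as far as the arm can. A call with a number of a shift or a turn outside -1 to 1 is refused whole. A call with a gripper value outside its range is refused whole. The fingers move at their own pace and stop on an object; "squeeze" is the grip in N (left out, the last holds). Time passes only in rows, so rows that repeat a pose let the fingers close. It gives the time, the measured TCP pose, the force and the opening at its end, in the units of the state.
- r.get_obs(): the state, without advancing time (a new reading comes with each control period).
- r.grab_frame(name): name is "scene" or "side" or "wrist"; returns a dict with "pixels" (480x640x3 uint8, red, green, blue), "camera_matrix" (3x3 intrinsics, pixels), "rvec" (rotation vector, rad) and "tvec" (3), from world to camera coordinates, as OpenCV has them. Camera axes: x right, y down, z forward; pixel columns grow to the right and rows downward; lengths in m; the calibration is good to about 2 mm. A picture is of the moment at which its call begins. There is no depth.
- r.hand_in(): hands the job in, once; it reports no verdict.
The state is a dict: "clock": time; "joints": joint angles; "qvel": joint speeds; "tau": joint torques, N m; "tcp_pos": TCP position; "orientation": TCP orientation; "contact_force": force on the tool from outside, world axes, zero at the start; "moment": the same for the moment, N m; "grip_width": finger opening in m.
Only numpy, scipy, OpenCV 4.12 (cv2) and the standard library are available. Lean on these libraries where they do the work, as an engineer would, in place of code of your own. Each camera call takes 0.05 s, during which the arm holds its last target. There are 200 camera calls.

### The job

Start the starch cooker: first turn the inner white pointer lever of the double dial until it points at the green mark on the black outer ring, without turning the ring, and leave it there for a moment. Only once it is set, press the red start button, found under the swinging steel cover, well down and let it come up again. Leave the other things on the table where they are.

Things in the scene. Friction and masses are not known exactly. Their poses are not given: they have to be found in the camera images.
- console: Fixed starch cooker: blue control box, 240 mm (x) by 400 mm (y), top 70 mm above the table, with a lidded steel kettle, 212 mm across and 180 mm high, at x +20, y +330 mm. Origin at table height under the middle of the box; z up, y towards the kettle. The double dial is at y +75 mm, the start button at y -130 mm (both at x 0).
- dial_centre (a point): Common vertical axis of the outer ring and the inner lever, at the height of the ring's flat top (92 mm above the table). It turns with the ring.
- ring_mark (a point): Green mark on the outer ring: a point on the ring's flat top, 68 mm from the axis, in the middle of a radial green stripe 12 mm wide that ends in a green lug at the rim (90 mm from the axis).
- outer_ring (a joint): Angle of the black outer ring (156 mm across the disc, 168 mm over its grip lobes, 22 mm high, from 70 to 92 mm above the table). 0: green mark towards the console's +x; grows counter-clockwise seen from above. It turns at the lightest touch (0.03 N m).
- pointer_tip (a point): Point on the top edge of the inner lever's white pointer blade, 68 mm from the axis (142 mm above the table). It lies straight above ring_mark when the lever points at the mark.
- inner_lever (a joint): Angle of the inner lever: grey hub (56 mm across, top at 124 mm) with a one-sided upright white blade, 14 mm thick, 72 mm long from the axis, faces 100 to 142 mm above the table (8 mm clear of the ring). 0: blade to the console's +x; grows counter-clockwise from above. Pushed by its side it turns (0.12 N m) and stays put. Starts 0.7 to 2.8 rad clockwise of the green mark.
- cover_pivot (a point): Vertical pivot of the swinging button cover, 114 mm above the table, 60 mm from the button towards the console's +x.
- cover_tab (a point): Top of the orange upright tab on the cover, 85 mm from the pivot. The tab is 34 mm long (radially), 10 mm thick and 44 mm high, from 106 to 150 mm above the table.
- button_cover (a joint): Angle of the steel cover over the start button: a leaf 105 mm long, 50 mm wide, 4 mm thick, top 106 mm above the table. 0: shut, leaf pointing from the pivot to the console's -x; grows to 1.7 as it swings counter-clockwise from above, its tab moving away from the dial. Pushed by the tab it stays where left (0.08 N m). From about 1.2 rad on the button is free.
- button_top (a point): Centre of the top of the red start button, 44 mm across, 96 mm above the table when up.
- start_button (a joint): How far the start button is pressed, in m: 0 up, 0.008 fully down (2 N to start, 4.6 N at the bottom); it springs back.
- iron: Charcoal iron with wooden handle and brass latch, about 190 x 107 x 163 mm, loose on a blue tile 12 mm thick; origin under its middle. Not part of the job.
- funnel: Green plastic funnel standing mouth down, 104 mm across, 110 mm high, loose; origin under its middle. Not part of the job.
- jar: White jar with blue lid, 80 mm across, 100 mm high, loose; origin under its middle. Not part of the job.
- whisk: Flat steel whisk lying down, 250 mm long, loose; origin at the end of the handle where the wires begin. Not part of the job.
- brush: Brush lying down, 200 mm long, loose; origin under its middle. Not part of the job.

How it is judged:
On the way, in this order (a step that is already met when the one before it is completed fails the run):
1. the inner pointer stands at the green mark of the ring (horizontal distance between pointer_tip and ring_mark below 0.008 m), for 0.5 s.
2. the start button is pressed well down (value of joint start_button above 0.005 m), for 0.05 s.
At the end, for the whole second after the job is handed in: The inner pointer's tip is within 8 mm (about 7 degrees) of the green mark seen from above, the mark on the outer ring is within 6 mm of where it was at the start, and the start button has been pressed at least 5 mm after the pointer was set and is up again (within 2 mm) (horizontal distance between pointer_tip and ring_mark below 0.008 m and distance of ring_mark from where it was at the start of the episode below 0.006 m and value of joint start_button below 0.002 m); the robot touches nothing.
It fails at once if the outer ring is turned: its mark moves more than 6 mm (distance of ring_mark from where it was at the start of the episode above 0.006 m).
It fails at once if the start button is pressed (over 4 mm) while the pointer is off the mark (value of joint start_button above 0.004 m and horizontal distance between pointer_tip and ring_mark above 0.009 m).
It fails at once if another thing on the table is moved more than 30 mm (distance of any of iron, funnel, jar, whisk, brush from where it was at the start of the episode above 0.03 m).
It also fails if it takes over 64 s, if anything falls off the work surface, if the arm or the gripper's body presses on something with over 40 N, if the wrist force passes 120 N, or if a joint passes its speed limit or range.

## Working session

There is one attempt and no reset: what is moved stays moved. The work goes in short steps, Python scripts to look and compute and a tool call to move; the robot and the scene stay as the last step left them, time stands still between calls to the robot, and variables do not carry over. Pictures are saved under pics/ and viewed, about 8 in all and at most 12, crops included, and the job is handed in when it is done.

Besides the shell and the picture viewer there is one more tool, called after "Call:" as name([rows], argument=value, ...), one row to a line, values as JSON. send_rows: Moves the arm, as the interface text tells. Shift numbers are shares of 150 mm and turn numbers shares of 180 degrees, none past 1 either way. Its arguments: {"type":"object","properties":{"deltas":{"type":"array","items":{"type":"array","items":{"type":"number"}}},"squeeze":{"type":"number"}},"required":["deltas"]}

```bash
ls; mkdir -p pics
cat > h.py <<'E'
from bench import r
import cv2, numpy as np
def grab(n,f):
    d=r.grab_frame(n); cv2.imwrite(f"pics/{f}.png",d["pixels"][:,:,::-1]); np.savez(f"pics/{f}.npz",**d); return d
def load(f): return dict(np.load(f"pics/{f}.npz"))
def ray(d,uv):
    R=cv2.Rodrigues(d["rvec"])[0]; c=-R.T@d["tvec"].ravel()
    v=R.T@np.linalg.inv(d["camera_matrix"])@np.array([uv[0],uv[1],1.]); return c,v
def onz(d,uv,z):
    c,v=ray(d,uv); return c+v*(z-c[2])/v[2]
def proj(d,p):
    return cv2.projectPoints(np.array(p,float).reshape(-1,3),d["rvec"],d["tvec"],d["camera_matrix"],None)[0].reshape(-1,2)
E
python3 - <<'E'
from h import *
o=r.get_obs();print(o["clock"],o["tcp_pos"],o["orientation"])
a=grab("scene","s0");b=grab("side","d0");c=grab("wrist","w0")
for d in(a,b,c):
    R=cv2.Rodrigues(d["rvec"])[0];print(-R.T@d["tvec"].ravel(),R[2])
E
```

```text
pics
0.0 [ 0.18686655 -0.64792767  0.20720579] [-3.10883619e+00 -4.39427321e-01  6.23247348e-04]
[1.15360536 0.75795951 1.39879407] [-0.34277159 -0.47522106 -0.81035337]
[-0.0074466   0.68034806  0.97055252] [ 0.49051964 -0.5496398  -0.67622967]
[ 0.26506876 -0.62509959  0.37282423] [-0.30713081 -0.08695101 -0.94768675]
```

View pics/s0.png

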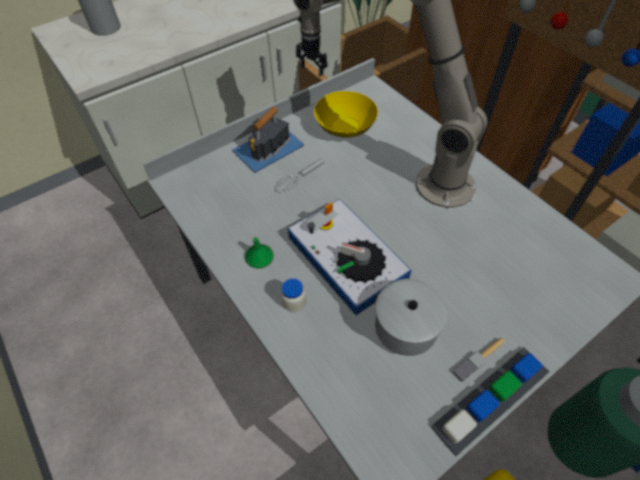

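View pics/d0.png

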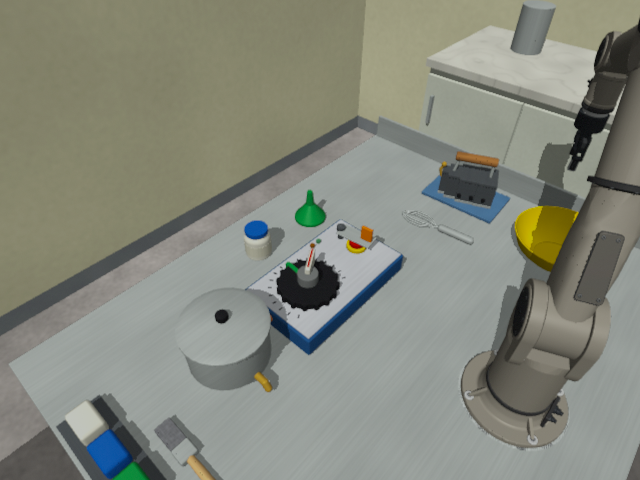

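The console is at scene px (350,255) and side px (325,285). The kettle, funnel, jar, iron, whisk and brush are clear of it. I'll enlarge both views.

Run:
```python
from h import *
a=cv2.imread("pics/s0.png")[190:320,275:425];b=cv2.imread("pics/d0.png")[210:360,240:410]
f=lambda i,s:cv2.resize(i,None,fx=s,fy=s,interpolation=cv2.INTER_CUBIC)
a=f(a,2.6*1.0);b=f(b,2.3)
h=max(a.shape[0],b.shape[0]);p=lambda i:cv2.copyMakeBorder(i,0,h-i.shape[0],0,0,0)
im=np.hstack([p(a),p(b)]);print(im.shape);cv2.imwrite("pics/z0.png",im)
```

```text
(345, 781, 3)
```

View pics/z0.png

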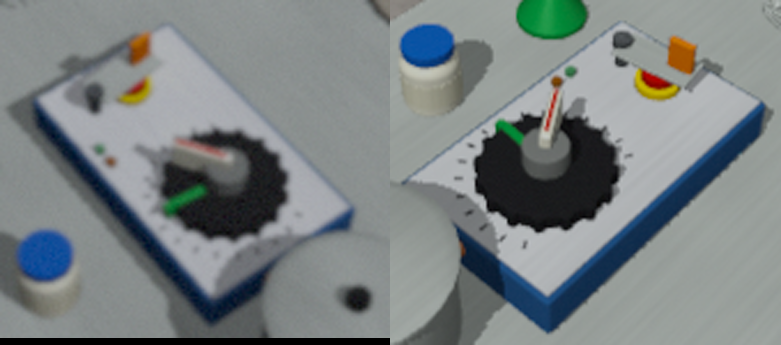

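Zoom: the green mark points towards the console's +x, at scene crop (185,200). The white pointer with its red line is about 45° clockwise of it. The cover is shut over the red button, with the orange tab at crop (140,48). Next I'll measure positions.

Run:
```python
from h import *
S,D=load("s0"),load("d0")
def two(p,q):
    c1,v1=ray(S,p);c2,v2=ray(D,q)
    A=np.stack([v1,-v2],1);t=np.linalg.lstsq(A,c2-c1,rcond=None)[0]
    return (c1+v1*t[0]+c2+v2*t[1])/2
box={"s":(275,190,425,320),"d":(240,210,410,360)}
def mask(n,lo,hi):
    d=S if n=="s" else D; x0,y0,x1,y1=box[n]
    h=cv2.cvtColor(d["pixels"],cv2.COLOR_RGB2HSV); m=cv2.inRange(h,lo,hi); k=np.zeros_like(m);k[y0:y1,x0:x1]=m[y0:y1,x0:x1]; return k
def comps(n,lo,hi,mn=6):
    m=mask(n,lo,hi);N,l,st,c=cv2.connectedComponentsWithStats(m)
    return [(st[i,4],c[i].round(1),st[i,:4]) for i in range(1,N) if st[i,4]>=mn]
for nm,lo,hi in [("green",(50,120,50),(75,255,255)),("orange",(7,180,150),(16,255,255)),("red",(0,110,120),(6,255,255)),("red2",(174,110,120),(180,255,255)),("yellow",(20,150,120),(32,255,255))]:
    for n in "sd":
        for c in comps(n,lo,hi): print(nm,n,*c)
# box top corners from scene & side crop
for uv in [(289.6,229.6),(340.4,200.4),(410.4,270.8)]: print("S",onz(S,uv,.07).round(3))
for uv in [(240+(622-390)/2.3,210+22/2.3),(240+(764-390)/2.3,210+103/2.3),(240+(549-390)/2.3,210+296/2.3)]: print("D",onz(D,uv,.07).round(3))
# ring: black mask ellipse -> points on plane .092 -> circle
for n,d in(("s",S),("d",D)):
    m=mask(n,(0,0,0),(180,255,48)); N,l,st,c=cv2.connectedComponentsWithStats(m); i=1+np.argmax(st[1:,4])
    ct=max(cv2.findContours((l==i).astype(np.uint8),0,1)[0],key=len)
    P=np.array([onz(d,p,.09)[:2] for p in cv2.convexHull(ct)[:,0]],np.float32); print("ring",n,cv2.minEnclosingCircle(P),st[i])
```

```text
green s 95 [345.6 266. ] [338 261  17  12]
green d 436 [309.7 217.3] [295 210  31  17]
green d 8 [317.9 240.9] [317 240   3   3]
green d 67 [291.7 266.7] [286 262  12  11]
orange d 103 [366.  234.5] [361 228  11  14]
red s 7 [327.7 222.7] [326 221   4   4]
red d 49 [354.6 244.6] [350 241  11   7]
red d 25 [309.5 257.7] [307 249   6  18]
yellow s 39 [327.2 226.2] [322 221  11   9]
yellow d 92 [354.5 248.6] [347 240  18  13]
S [ 0.653 -0.138  0.07 ]
S [ 0.424 -0.138  0.07 ]
S [0.427 0.247 0.07 ]
D [ 0.643 -0.149  0.07 ]
D [ 0.414 -0.15   0.07 ]
D [0.418 0.236 0.07 ]
ring s ((0.542365550994873, 0.12511642277240753), 0.08047793060541153) [338 241  47  41 928]
ring d ((0.5261546969413757, 0.12199284881353378), 0.08760981261730194) [ 277  261   62   50 1801]
```

Call:
send_rows([
  [1, 0, 0, -0.3, 0, 0, 0],
  [1, 0, 0, -0.6, 0, 0, 0],
  [1, 0.88, -0.957, -1, 0, 0, 0],
  [1, 0.88, -0.957, -1, 0, 0, 0],
  [1, 0.88, -0.957, -1, 0, 0, 0],
  [1, 0.88, -0.957, -1, 0, 0, 0],
  [1, 0.88, -0.957, -1, 0, 0, 0],
  [1, 0.88, -0.957, -1, 0, 0, 0],
])

```text
clock: 0.82
tcp_pos: [0.2801, -0.4683, 0.3615]
orientation: [3.106, 0.455, 0.008]
contact_force: [0.4, -0.4, -0.5]
grip_width: 0.0853
```

Call:
send_rows([
  [1, 0.88, -0.957, 0, 0, 0, 0],
  [1, 0.88, -0.957, 0, 0, 0, 0],
  [1, 0.88, -0.957, 0, 0, 0, 0],
  [1, 0.88, -0.957, 0, 0, 0, 0],
  [1, 0.88, -0.957, 0, 0, 0, 0],
  [1, 0.88, -0.957, 0, 0, 0, 0],
])

```text
clock: 1.32
tcp_pos: [0.3645, -0.2935, 0.3584]
orientation: [-3.107, -0.455, -0.002]
contact_force: [0.1, 0.0, -0.2]
grip_width: 0.0854
```

Call:
send_rows([
  [1, 0.88, -0.957, 0, 0, 0, 0],
  [1, 0.88, -0.957, 0, 0, 0, 0],
  [1, 0.88, -0.957, 0, 0, 0, 0],
  [1, 0.88, -0.957, 0, 0, 0, 0],
  [1, 0.88, -0.957, 0, 0, 0, 0],
  [1, 0.88, -0.957, 0, 0, 0, 0],
])

```text
clock: 1.82
tcp_pos: [0.4505, -0.119, 0.3583]
orientation: [-3.107, -0.454, -0.002]
contact_force: [-0.6, 0.3, -0.0]
grip_width: 0.085
```

Call:
send_rows([
  [1, 0.88, -0.957, 0, 0, 0, 0],
  [1, 0.88, -0.957, 0, 0, 0, 0],
  [1, 0.88, -0.957, 0, 0, 0, 0],
  [1, 0.88, -0.957, 0, 0, 0, 0],
  [1, 0.88, -0.957, 0, 0, 0, 0],
  [1, 0.88, -0.957, 0, 0, 0, 0],
  [1, 0.88, -0.957, 0, 0, 0, 0],
])

```text
clock: 2.4
tcp_pos: [0.5356, 0.0499, 0.3575]
orientation: [-3.11, -0.444, 0.002]
contact_force: [0.3, -1.3, 0.0]
grip_width: 0.0853
```

Run:
```python
from h import *
o=r.get_obs();print(o["clock"],o["tcp_pos"],o["orientation"],o["joints"])
d=grab("wrist","w1")
```

```text
2.4 [0.53558014 0.04993248 0.35750666] [-3.10956477e+00 -4.43525049e-01  1.83234613e-03] [ 0.29603266  0.18960834 -0.58682319  1.6448023   0.10665969  1.34067482
 -1.59445317]
```

View pics/w1.png

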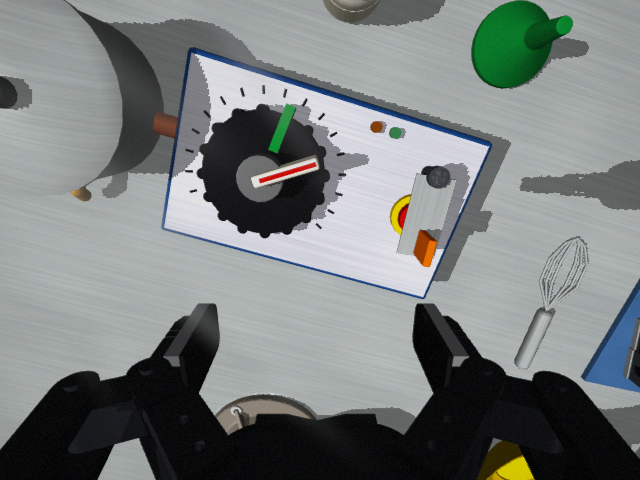

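Everything shows in this one wrist view: ring about (264,171), green mark (283,128), blade tip (318,162), cover pivot (438,177), tab (426,248), and the button half covered at (403,216).

```bash
cat >> h.py <<'E'
def comp(d,lo,hi,box=(160,40,500,300)):
    h=cv2.cvtColor(d["pixels"],cv2.COLOR_RGB2HSV);m=cv2.inRange(h,lo,hi);k=np.zeros_like(m);x0,y0,x1,y1=box;k[y0:y1,x0:x1]=m[y0:y1,x0:x1]
    N,l,st,c=cv2.connectedComponentsWithStats(k);i=1+np.argmax(st[1:,4]);return l==i
def line(m):  # end points of elongated blob
    p=np.argwhere(m)[:,::-1].astype(np.float32);vx,vy,x,y=cv2.fitLine(p,2,0,.01,.01).ravel();t=(p-[x,y])@[vx,vy]
    return np.array([x,y])+np.outer([t.min(),t.max()],[vx,vy])
def dial(d,box=(160,40,500,300)):
    k=comp(d,(0,0,0),(180,255,60),box).astype(np.uint8);ct=max(cv2.findContours(k,0,1)[0],key=len)
    P=np.array([onz(d,p,.092)[:2] for p in cv2.convexHull(ct)[:,0]],np.float32);c,rad=cv2.minEnclosingCircle(P)
    g=np.array([onz(d,p,.092)[:2] for p in line(comp(d,(50,120,50),(75,255,255),box))])
    q=np.array([onz(d,p,.142)[:2] for p in line(comp(d,(0,140,120),(5,255,255),box))])
    return np.array(c),rad,g,q
E
python3 - <<'E'
from h import *
d=load("w1")
c,rad,g,q=dial(d,(160,40,350,300));print("ring",c.round(4),rad)
print("green",g.round(4),[np.hypot(*(x-c)).round(4) for x in g]);print("red",q.round(4),[np.hypot(*(x-c)).round(4) for x in q])
a=lambda v:np.degrees(np.arctan2(v[1],v[0]))
print("ang green",a(g.mean(0)-c),"red",[a(x-c) for x in q],a(q[0]-q[1]))
for n,uv,z in [("c1",(191,49),.07),("c2",(163,228),.07),("c3",(424,297),.07),("c4",(491,144),.07),("pivot",(438,177),.114),("leaf a",(416,173),.106),("leaf b",(398,252),.106)]: print(n,onz(d,uv,z).round(4))
t=comp(d,(7,180,100),(18,255,255),(380,200,460,290));print(np.argwhere(t).mean(0)[::-1]); print("tab~",onz(d,np.argwhere(t).mean(0)[::-1],.135))
E
```

```text
ring [0.5355 0.1195] 0.08326505869626999
green [[0.5665 0.1155]
 [0.6239 0.1074]] [np.float64(0.0313), np.float64(0.0892)]
red [[0.5371 0.1169]
 [0.572  0.0622]] [np.float64(0.0031), np.float64(0.068)]
ang green -7.710864188158418 red [np.float64(-58.55988939558457), np.float64(-57.49923738605378)] 122.551141155667
c1 [0.6514 0.238  0.07  ]
c2 [0.4209 0.2384 0.07  ]
c3 [ 0.4223 -0.1503  0.07  ]
c4 [ 0.6514 -0.1497  0.07  ]
pivot [ 0.5953 -0.084   0.114 ]
leaf a [ 0.5919 -0.0595  0.106 ]
leaf b [ 0.4895 -0.0749  0.106 ]
[424.4127907  248.96317829]
tab~ [ 0.51087451 -0.09398223  0.135     ]
```

Call:
send_rows([
  [1, 0.235, -0.091, 0.2, 0, 0, 0.035],
  [1, 0.235, -0.091, 0.3, 0, 0, 0.07],
  [1, 0.235, -0.091, 0.4, 0, 0, 0.105],
  [1, 0.235, -0.091, 0.5, 0, 0, 0.14],
  [1, 0.235, -0.091, 0.6, 0, 0, 0.18],
  [1, 0.235, -0.091, 0.7, 0, 0, 0.22],
  [1, 0.235, -0.091, 0.8, 0, 0, 0.26],
  [1, 0.235, -0.091, 0.9, 0, 0, 0.3],
  [1, 0.235, -0.091, 0.9, 0, 0, 0.335],
  [1, 0.235, -0.091, 0.9, 0, 0, 0.37],
  [1, 0.235, -0.091, 0.9, 0, 0, 0.41],
  [1, 0.235, -0.091, 0.9, 0, 0, 0.41],
  [1, 0.235, -0.091, 0.9, 0, 0, 0.41],
])

```text
clock: 3.53
tcp_pos: [0.5653, 0.0701, 0.2233]
orientation: [2.751, -1.514, 0.001]
contact_force: [-0.2, 0.5, -0.6]
grip_width: 0.0856
```

Run:
```python
from h import *
o=r.get_obs();print(o["clock"],o["tcp_pos"],o["orientation"],o["joints"])
print(cv2.Rodrigues(o["orientation"])[0].round(3))
d=grab("wrist","w2")
```

```text
3.5333 [0.56533784 0.07012499 0.22329194] [ 2.75138801e+00 -1.51447247e+00  1.06675840e-03] [ 0.06877605  0.31637444 -0.37445326  1.77489343  0.13105192  1.0747476
 -2.92850158]
[[ 0.535 -0.845  0.   ]
 [-0.845 -0.535 -0.001]
 [ 0.001  0.    -1.   ]]
```

View pics/w2.png

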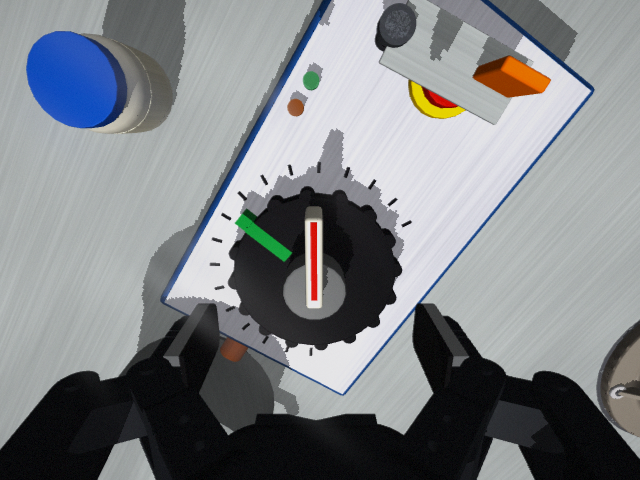

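The blade is vertical in the image at column 314, centred between the jaws (centre column about 315). The green mark is at (265,237) and the ring is undisturbed.

Run:
```python
from h import *
d=load("w2");o=r.get_obs();R=cv2.Rodrigues(o["orientation"])[0]
c,rad,g,q=dial(d,(225,180,410,352));a=lambda v:np.degrees(np.arctan2(v[1],v[0]))
print(c,rad,g,q,"green",a(g[1]-g[0]),a(g.mean(0)-c),"red",a(q[1]-q[0]))
for p in (*q,c): print((R.T@(np.r_[p,.12]-o["tcp_pos"])).round(4))
```

```text
[0.53828144 0.12159891] 0.0880594402551651 [[0.6237131  0.10510115]
 [0.56650988 0.11669311]] [[0.57199535 0.06166432]
 [0.53730496 0.11668744]] green 168.5444057526138 -10.664599219386647 red 122.23016947188125
[ 0.011  -0.0009  0.1033]
[-0.054  -0.001   0.1033]
[-0.0577 -0.0045  0.1033]
```

Call:
send_rows([
  [0.8, 0, -0.006, 0.2, 0, 0, 0],
  [0.7, 0, -0.006, 0.35, 0, 0, 0],
  [0.6, 0, -0.006, 0.5, 0, 0, 0],
  [0.6, 0, -0.006, 0.6, 0, 0, 0],
  [0.6, 0, -0.006, 0.695, 0, 0, 0],
  [0.6, 0, -0.006, 0.695, 0, 0, 0],
  [0.4, 0, -0.006, 0.695, 0, 0, 0],
  [0.3, 0, -0.006, 0.695, 0, 0, 0],
  [0.2, 0, -0.006, 0.695, 0, 0, 0],
  [0.1, 0, -0.006, 0.695, 0, 0, 0],
  [0, 0, -0.006, 0.695, 0, 0, 0],
  [0, 0, -0.006, 0.695, 0, 0, 0],
  [0, 0, -0.006, 0.695, 0, 0, 0],
  [0, 0, -0.006, 0.695, 0, 0, 0],
], squeeze=20)

```text
clock: 4.75
tcp_pos: [0.5662, 0.0728, 0.1191]
orientation: [-2.751, 1.516, -0.0]
contact_force: [-0.4, -0.6, -0.3]
grip_width: 0.0003
```

Width of 0 means the jaws did not hold the blade, so I'll look.

Run:
```python
from h import *
grab("wrist","w3")
d=grab("side","d3")
a=cv2.resize(cv2.imread("pics/w3.png"),(440,330));b=cv2.resize(cv2.imread("pics/d3.png")[190:340,230:390],(352,330))
cv2.imwrite("pics/z3.png",np.hstack([a,b]))
```

```text
(no output)
```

View pics/z3.png

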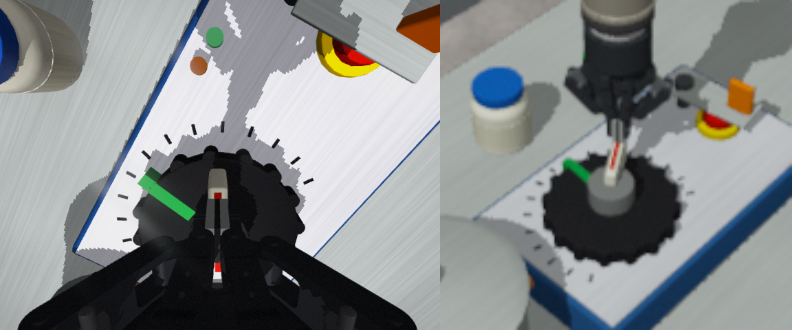

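The picture shows the blade between the two fingertips, which disagrees with the reported width. I'll test with a small 10° arc about the dial axis.

Call:
send_rows([
  [0, -0.001, -0.032, 0, 0, 0, -0.0278],
  [0, -0.006, -0.064, 0, 0, 0, -0.0556],
  [0, -0.006, -0.064, 0, 0, 0, -0.0556],
  [0, -0.006, -0.064, 0, 0, 0, -0.0556],
])

```text
clock: 5.18
tcp_pos: [0.574, 0.079, 0.119]
orientation: [-2.871, 1.273, -0.0]
contact_force: [-0.1, 1.3, 0.9]
grip_width: 0.0002
```

Run:
```python
from h import *
o=r.get_obs();print(o["tcp_pos"],o["contact_force"],o["moment"],o["grip_width"])
grab("wrist","w4")
grab("side","d4")
a=cv2.resize(cv2.imread("pics/w4.png"),(440,330));b=cv2.resize(cv2.imread("pics/d4.png")[200:310,260:370],(352,330),interpolation=cv2.INTER_CUBIC)
cv2.imwrite("pics/z4.png",np.hstack([a,b]))
```

```text
[0.57404508 0.07900834 0.11904802] [-0.06303922  1.323325    0.8919364 ] [ 0.10480194 -0.10101115  0.00057488] 0.00019621973563448985
```

View pics/z4.png

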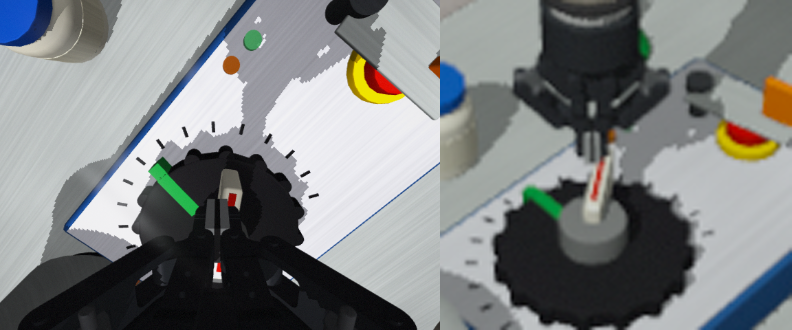

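The lever did not move and the tips appear above the blade. I'll check where the fingertips really are.

Run:
```python
from h import *
D=load("d4");p=np.array([.574,.079,0])
for z in (.108,.119,.14,.16): print(z,proj(D,p+[0,0,z]).round(1))
W=load("w4")
for z in (.108,.119,.14,.16): print("w",z,proj(W,p+[0,0,z]).round(1))
m=comp(D,(0,110,120),(6,255,255),(295,240,325,280));q=line(m);print(q,[onz(D,x,.142).round(4) for x in q])
R=cv2.Rodrigues(W["rvec"])[0];print(-R.T@W["tvec"].ravel())
print(r.get_obs()["joints"])
```

```text
0.108 [[306.6 260.9]]
0.119 [[306.5 258. ]]
0.14 [[306.4 252.5]]
0.16 [[306.3 247. ]]
w 0.108 [[315.2 274.1]]
w 0.119 [[315.1 282.7]]
w 0.14 [[315.  302.3]]
w 0.16 [[314.9 325.9]]
[[307.46478 265.89038]
 [309.904   253.98035]] [array([0.5373, 0.114 , 0.142 ]), array([0.562 , 0.0784, 0.142 ])]
[0.62826208 0.01841681 0.28455308]
[-0.00614306  0.43945285 -0.30443043  1.85563125  0.16739856  0.87091665
 -2.79721922]
```

Run:
```python
from h import *
D=load("d0");S=load("s0");W=load("w1");W2=load("w2")
def tri(A,p,B,q):
    c1,v1=ray(A,p);c2,v2=ray(B,q);v1/=np.linalg.norm(v1);v2/=np.linalg.norm(v2)
    t=np.linalg.lstsq(np.stack([v1,-v2],1),c2-c1,rcond=None)[0];a,b=c1+v1*t[0],c2+v2*t[1];return ((a+b)/2).round(4),np.linalg.norm(a-b).round(4)
red=lambda d,b:line(comp(d,(0,110,120),(6,255,255),b))
qd=red(D,(295,240,325,280));qw=red(W,(160,40,350,300));q2=red(W2,(225,180,410,352));print(qd,qw,q2)
qd=qd[np.argsort(qd[:,1])];qw=qw[np.argsort(-qw[:,0])];q2=q2[np.argsort(q2[:,1])]
for i in(0,1): print(tri(D,qd[i],W,qw[i]),tri(D,qd[i],W2,q2[i]),tri(W,qw[i],W2,q2[i]))
# orange tab top / ring mark check
gd=line(comp(D,(50,120,50),(75,255,255),(284,258,300,275)));gw=line(comp(W,(50,120,50),(75,255,255),(160,40,350,300)))
gd=gd[np.argsort(gd[:,0])];gw=gw[np.argsort(gw[:,1])];print(gd,gw,[tri(D,gd[i],W,gw[i]) for i in(0,1)])
im=cv2.imread("pics/w4.png")[220:400,220:420];b=cv2.imread("pics/d4.png")[225:285,275:345]
cv2.imwrite("pics/z5.png",np.hstack([cv2.resize(im,(400,360)),cv2.resize(b,(400,360),interpolation=0)]))
```

```text
[[307.41946 265.85077]
 [311.7668  248.94006]] [[258.94482 180.81601]
 [315.6443  163.81377]] [[313.1869  221.9871 ]
 [313.64722 300.0139 ]]
(array([0.5719, 0.0611, 0.1414]), np.float64(0.0009)) (array([0.5718, 0.0615, 0.1418]), np.float64(0.0011)) (array([0.5724, 0.0615, 0.1431]), np.float64(0.0001))
(array([0.5365, 0.1162, 0.1442]), np.float64(0.0017)) (array([0.5367, 0.1159, 0.1441]), np.float64(0.0016)) (array([0.5369, 0.117 , 0.1429]), np.float64(0.0001))
[[286.12378 262.82025]
 [297.32224 270.53207]] [[290.54813 105.21915]
 [272.14185 151.2571 ]] [(array([0.624 , 0.1078, 0.0876]), np.float64(0.0002)), (array([0.5694, 0.1162, 0.1032]), np.float64(0.0048))]
```

View pics/z5.png

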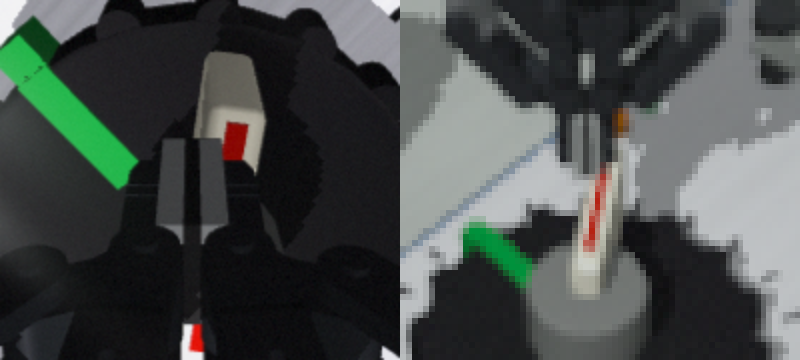

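Run:
```python
from h import *
D=load("d4");W=load("w4");o=r.get_obs();R=cv2.Rodrigues(o["orientation"])[0];t=o["tcp_pos"]
print(o["clock"],t,R.round(3))
for dz in(-.03,-.02,-.01,0,.011):
  for dx in(-.011,.011): 
    p=t+R@[dx,0,dz];print(dz,dx,proj(W,p).round(0)[0],proj(D,p).round(1)[0])
W2=load("w2");print("w2 open tips, tcp z .223")
t=np.array([.5653,.0701,.2233]);R=cv2.Rodrigues(np.array([2.75138801,-1.51447247,.0010]))[0]
for dz in(-.03,-.02,-.002,.011):
  for y in(-.0425,.0425): print(dz,proj(W2,t+R@[.011,y,dz]).round(0)[0])
```

```text
5.2833 [0.57382956 0.07874477 0.11905226] [[ 0.671 -0.741  0.   ]
 [-0.741 -0.671  0.   ]
 [ 0.    -0.    -1.   ]]
-0.03 -0.011 [316. 333.] [306.4 252.9]
-0.03 0.011 [316. 290.] [306.6 247.1]
-0.02 -0.011 [316. 321.] [306.5 255.7]
-0.02 0.011 [316. 280.] [306.6 249.8]
-0.01 -0.011 [316. 310.] [306.5 258.3]
-0.01 0.011 [316. 272.] [306.7 252.4]
0 -0.011 [316. 301.] [306.6 261. ]
0 0.011 [316. 264.] [306.7 255.1]
0.011 -0.011 [316. 291.] [306.6 263.8]
0.011 0.011 [316. 256.] [306.8 258. ]
w2 open tips, tcp z .223
-0.03 [219. 291.]
-0.03 [411. 291.]
-0.02 [224. 281.]
-0.02 [405. 281.]
-0.002 [233. 265.]
-0.002 [396. 265.]
0.011 [238. 256.]
0.011 [391. 256.]
```

Both views put the closed tips about 30 mm behind the reported TCP (real tip height about 148 mm), not 11 mm ahead of it. So the jaws closed above the blade. I'll open, swing back, go 38 mm lower and grip again.

Call:
send_rows([
  [0.6, 0, 0, -0.05, 0, 0, 0],
  [0.6, -0.001, 0.032, -0.05, 0, 0, 0.0278],
  [0.6, -0.006, 0.064, -0.05, 0, 0, 0.0556],
  [0.6, -0.006, 0.064, -0.05, 0, 0, 0.0556],
  [0.6, -0.006, 0.064, -0.05, 0, 0, 0.0556],
  [0.6, -0.006, 0.064, -0.05, 0, 0, 0.0556],
  [0.6, -0.006, 0.064, 0.05, 0, 0, 0.0556],
  [0.6, -0.006, 0.064, 0.15, 0, 0, 0.0556],
  [0.6, -0.006, 0.064, 0.253, 0, 0, 0.0556],
  [0.4, -0.006, 0.064, 0.253, 0, 0, 0.0556],
  [0.3, -0.006, 0.064, 0.253, 0, 0, 0.0556],
  [0.2, -0.006, 0.064, 0.253, 0, 0, 0.0556],
  [0.1, -0.006, 0.064, 0.253, 0, 0, 0.0556],
  [0, -0.006, 0.064, 0.253, 0, 0, 0.0556],
  [0, -0.006, 0.064, 0.253, 0, 0, 0.0556],
  [0, -0.006, 0.064, 0.253, 0, 0, 0.0556],
], squeeze=20)

```text
clock: 6.62
tcp_pos: [0.5665, 0.0729, 0.0819]
orientation: [-2.751, 1.516, -0.001]
contact_force: [-1.8, -1.7, 5.0]
grip_width: 0.0139
```

Gripped (13.9 mm). Now the arc of 49.5° counter-clockwise about the dial axis.

Call:
send_rows([
  [0, -0.001, -0.032, 0, 0, 0, -0.0278],
  [0, -0.0056, -0.064, 0, 0, 0, -0.0556],
  [0, -0.0125, -0.095, 0, 0, 0, -0.0833],
  [0, -0.022, -0.125, 0, 0, 0, -0.111],
  [0, -0.034, -0.155, 0, 0, 0, -0.139],
  [0, -0.049, -0.183, 0, 0, 0, -0.167],
  [0, -0.066, -0.21, 0, 0, 0, -0.194],
  [0, -0.086, -0.236, 0, 0, 0, -0.222],
  [0, -0.107, -0.259, 0, 0, 0, -0.25],
  [0, -0.129, -0.279, 0, 0, 0, -0.275],
  [0, -0.129, -0.279, 0, 0, 0, -0.275],
  [0, -0.129, -0.279, 0, 0, 0, -0.275],
  [0, -0.129, -0.279, 0, 0, 0, -0.275],
])

```text
clock: 7.7
tcp_pos: [0.591, 0.1118, 0.0818]
orientation: [3.133, -0.224, 0.0]
contact_force: [-3.1, -0.7, 6.7]
grip_width: 0.0135
```

Call:
send_rows([
  [0.1, 0, 0, 0, 0, 0, 0],
  [0.25, 0, 0, 0, 0, 0, 0],
  [0.5, 0, 0, 0, 0, 0, 0],
  [0.5, 0, 0, 0, 0, 0, 0],
  [0.5, 0, 0, 0, 0, 0, 0],
  [0.5, 0, 0, -0.2, 0, 0, 0],
  [0.5, 0, 0, -0.4, 0, 0, 0],
  [0.5, 0, 0, -0.6, 0, 0, 0],
  [0.5, 0, 0, -0.8, 0, 0, 0],
  [0.5, 0, 0, -1, 0, 0, 0],
  [0.5, 0, 0, -1, 0, 0, 0],
  [0.5, 0, 0, -1, 0, 0, 0],
])

```text
clock: 8.7
tcp_pos: [0.5924, 0.112, 0.233]
orientation: [-3.132, 0.225, -0.007]
contact_force: [-0.6, -0.4, -0.7]
grip_width: 0.0424
```

Run:
```python
from h import *
o=r.get_obs();print(o["clock"],o["tcp_pos"],o["orientation"],o["joints"])
grab("wrist","w6")
```

```text
8.7 [0.59236152 0.11200643 0.23304576] [-3.13238828  0.2253109  -0.00652099] [ 0.06283179  0.37232426 -0.4580339   1.68551554  0.18041587  1.1213012
 -2.16047245]
```

View pics/w6.png

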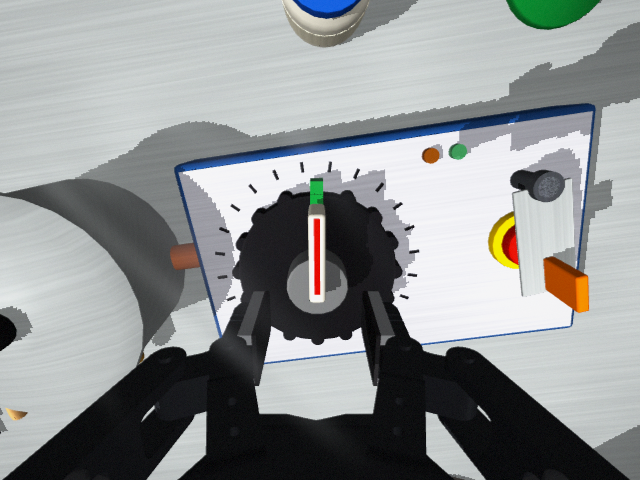

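The blade now lies in line with the green lug (column 317 for both). I'll quantify that and locate the tab, at about (567,284).

Run:
```python
from h import *
d=load("w6");a=lambda v:np.degrees(np.arctan2(v[1],v[0]))
c=np.array([.536,.119]);b=(225,170,415,352)
q=np.array([onz(d,p,.142)[:2] for p in line(comp(d,(0,140,120),(5,255,255),b))]);q=q[np.argsort(-q[:,0])]
m=comp(d,(50,120,50),(75,255,255),b);g=np.argwhere(m).mean(0)[::-1];G=onz(d,g,.092)[:2]
print("pointer",q,a(q[0]-q[1]),a(q[0]-c),"mark",g,G,a(G-c))
def om(d,b): return comp(d,(7,180,60),(18,255,255),b)
W1=load("w1");m1=om(W1,(380,200,460,290));m6=om(d,(530,240,610,330))
for D,m in((W1,m1),(d,m6)):
    box=cv2.approxPolyDP(max(cv2.findContours(m.astype(np.uint8),0,1)[0],key=len),3,True)[:,0]
    for p in box: print(p,onz(D,p,.15).round(4)[:2],onz(D,p,.106).round(4)[:2])
    print()
for p in [(513,192),(522,297),(570,178),(575,235),(549,185)]: print(p,onz(d,p,.106).round(4))
```

```text
pointer [[0.60275263 0.11038165]
 [0.53809212 0.1191354 ]] -7.709836205007894 -7.35668943662144 mark [316.11314985 191.37308869] [0.61495647 0.10884075] -7.331908200226601
[420 230] [ 0.535  -0.0739] [ 0.5258 -0.0913]
[414 253] [ 0.5067 -0.0777] [ 0.4941 -0.0955]
[423 265] [ 0.4955 -0.0936] [ 0.4815 -0.1133]
[429 266] [ 0.4963 -0.1009] [ 0.4824 -0.1215]
[436 241] [ 0.5278 -0.0967] [ 0.5176 -0.1167]

[544 259] [ 0.5473 -0.0621] [ 0.5252 -0.0909]
[546 289] [ 0.5204 -0.0654] [ 0.4936 -0.0948]
[578 312] [ 0.4951 -0.0931] [ 0.4638 -0.1273]
[587 310] [ 0.496  -0.1002] [ 0.4648 -0.1357]
[587 276] [ 0.5275 -0.097 ] [ 0.502  -0.1319]
[553 257] [ 0.548 -0.069] [ 0.5261 -0.0989]

(513, 192) [ 0.5927 -0.0602  0.106 ]
(522, 297) [ 0.4882 -0.0726  0.106 ]
(570, 178) [ 0.598  -0.1079  0.106 ]
(575, 235) [ 0.545 -0.117  0.106]
(549, 185) [ 0.5945 -0.0906  0.106 ]
```

Call:
send_rows([
  [0.5, -0.167, 0.73, 0, 0, 0, -0.03],
  [0.5, -0.167, 0.73, 0, 0, 0, -0.06],
  [0.5, -0.167, 0.73, 0, 0, 0, -0.087],
  [0.5, -0.167, 0.73, 0, 0, 0, -0.087],
  [0.5, -0.167, 0.73, 0, 0, 0, -0.087],
  [0.5, -0.167, 0.73, 0, 0, 0, -0.087],
])

```text
clock: 9.25
tcp_pos: [0.5502, 0.0073, 0.23]
orientation: [-3.134, -0.203, 0.002]
contact_force: [0.3, 0.3, -0.7]
grip_width: 0.0428
```

Call:
send_rows([
  [0.5, -0.351, 0.657, 0, 0, 0, 0],
  [0.5, -0.351, 0.657, 0, 0, 0, 0],
  [0.5, -0.351, 0.657, 0, 0, 0, 0],
  [0.5, -0.351, 0.657, 0, 0, 0, 0],
  [0.5, -0.351, 0.657, 0.2, 0, 0, 0],
  [0.5, -0.351, 0.657, 0.4, 0, 0, 0],
  [0.5, -0.351, 0.657, 0.5, 0, 0, 0],
  [0.5, -0.351, 0.657, 0.5, 0, 0, 0],
])

```text
clock: 9.92
tcp_pos: [0.509, -0.0956, 0.1522]
orientation: [-3.132, -0.207, 0.01]
contact_force: [-0.3, 0.2, -0.3]
grip_width: 0.0426
```

Run:
```python
from h import *
o=r.get_obs();print(o["clock"],o["tcp_pos"],o["orientation"],o["joints"])
grab("wrist","w7")
```

```text
9.9167 [ 0.50902541 -0.0955951   0.15218828] [-3.13216565 -0.20732336  0.01038736] [ 0.42336541  0.32220947 -0.42771326  1.95595543  0.16532963  0.90426964
 -1.52704868]
```

View pics/w7.png

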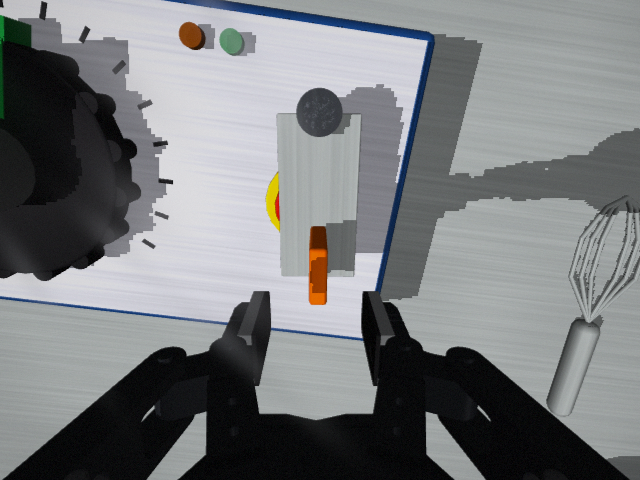

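The tab (column 318) is centred between the jaws (centre about 316) and radial. Now I'll go down and grip.

Call:
send_rows([
  [0.5, 0.013, 0.01, 0.15, 0, 0, 0],
  [0.5, 0.013, 0.01, 0.3, 0, 0, 0],
  [0.5, 0.013, 0.01, 0.44, 0, 0, 0],
  [0.5, 0.013, 0.01, 0.44, 0, 0, 0],
  [0.3, 0.013, 0.01, 0.44, 0, 0, 0],
  [0.2, 0.013, 0.01, 0.44, 0, 0, 0],
  [0.1, 0.013, 0.01, 0.44, 0, 0, 0],
  [0, 0.013, 0.01, 0.44, 0, 0, 0],
  [0, 0.013, 0.01, 0.44, 0, 0, 0],
  [0, 0.013, 0.01, 0.44, 0, 0, 0],
], squeeze=20)

```text
clock: 10.8
tcp_pos: [0.5149, -0.0981, 0.0919]
orientation: [3.135, 0.206, 0.005]
contact_force: [-0.5, 1.9, 7.1]
grip_width: 0.0097
```

Call:
send_rows([
  [0, 0.003, 0.0575, -0.01, 0, 0, -0.0333],
  [0, 0.012, 0.114, -0.01, 0, 0, -0.0667],
  [0, 0.027, 0.17, -0.01, 0, 0, -0.1],
  [0, 0.0475, 0.224, -0.01, 0, 0, -0.1333],
  [0, 0.074, 0.275, -0.01, 0, 0, -0.1667],
  [0, 0.105, 0.323, -0.01, 0, 0, -0.2],
  [0, 0.141, 0.368, -0.01, 0, 0, -0.2333],
  [0, 0.182, 0.409, -0.01, 0, 0, -0.2667],
  [0, 0.227, 0.445, -0.01, 0, 0, -0.3],
  [0, 0.275, 0.476, -0.01, 0, 0, -0.3333],
  [0, 0.326, 0.5025, -0.01, 0, 0, -0.3667],
  [0, 0.38, 0.523, -0.01, 0, 0, -0.4],
  [0, 0.436, 0.538, -0.01, 0, 0, -0.4333],
  [0, 0.436, 0.538, -0.01, 0, 0, -0.4333],
  [0, 0.436, 0.538, -0.01, 0, 0, -0.4333],
])

```text
clock: 12.05
tcp_pos: [0.5897, -0.1675, 0.092]
orientation: [-2.304, -2.133, -0.005]
contact_force: [1.2, 6.1, -1.0]
grip_width: 0.0091
```

Call:
send_rows([
  [0.1, 0, 0, 0, 0, 0, 0],
  [0.25, 0, 0, 0, 0, 0, 0],
  [0.5, 0, 0, 0, 0, 0, 0],
  [0.5, 0, 0, 0, 0, 0, 0],
  [0.5, 0, 0, 0, 0, 0, 0],
  [0.5, 0, 0, -0.2, 0, 0, 0],
  [0.5, 0, 0, -0.4, 0, 0, 0],
  [0.5, 0, 0, -0.6, 0, 0, 0],
  [0.3, 0, 0, -0.8, 0, 0, 0],
  [0, 0, 0, -0.8, 0, 0, 0],
  [0, 0, 0, -0.8, 0, 0, 0],
  [0, 0, 0, -0.8, 0, 0, 0],
])

```text
clock: 13.05
tcp_pos: [0.5882, -0.171, 0.2112]
orientation: [2.309, 2.131, -0.001]
contact_force: [0.1, -0.4, -0.8]
grip_width: 0.0002
```

Run:
```python
from h import *
o=r.get_obs();print(o["clock"],o["tcp_pos"],o["orientation"],o["joints"])
grab("wrist","w8")
```

```text
13.05 [ 0.58817076 -0.17096881  0.21116948] [ 2.30862783e+00  2.13062299e+00 -1.24999573e-03] [ 0.72263499  0.46933301 -0.73429321  1.66972762  0.34144847  1.13555089
 -0.18424041]
```

View pics/w8.png

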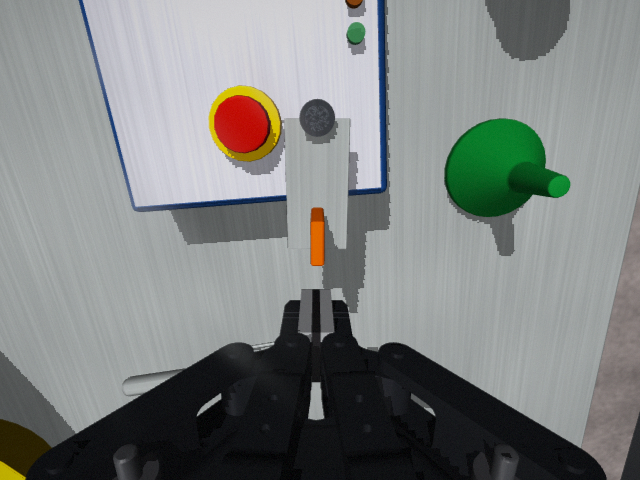

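The cover is swung open and the red button is free at (242,124). The closed tips are at (316,290).

Run:
```python
from h import *
d=load("w8");o=r.get_obs();R=cv2.Rodrigues(o["orientation"])[0]
m=comp(d,(0,140,100),(6,255,255),(190,70,300,180));p=np.argwhere(m).mean(0)[::-1];P=onz(d,p,.096)
print(p,m.sum(),P,((R.T@(P-o["tcp_pos"]))/.15).round(3),R.round(3))
```

```text
[240.88018433 123.66485128] 2387 [ 0.535656   -0.08473415  0.096     ] [ 0.545 -0.391  0.764] [[ 0.08   0.997 -0.002]
 [ 0.997 -0.08  -0.   ]
 [-0.    -0.002 -1.   ]]
```

Call:
send_rows([
  [0, 0.545, -0.39, 0, 0, 0, 0],
  [0, 0.545, -0.39, 0, 0, 0, 0],
  [0, 0.545, -0.39, 0, 0, 0, 0],
  [0, 0.545, -0.39, 0, 0, 0, 0],
  [0, 0.545, -0.39, 0.2, 0, 0, 0],
  [0, 0.545, -0.39, 0.4, 0, 0, 0],
  [0, 0.545, -0.39, 0.6, 0, 0, 0],
  [0, 0.545, -0.39, 0.8, 0, 0, 0],
  [0, 0.545, -0.39, 0.8, 0, 0, 0],
  [0, 0.545, -0.39, 0.8, 0, 0, 0],
])

```text
clock: 13.93
tcp_pos: [0.5355, -0.0848, 0.0899]
orientation: [-2.306, -2.129, 0.004]
contact_force: [-0.0, -0.1, 1.2]
grip_width: -0.0002
```

Call:
send_rows([
  [0, 0, 0, 0.04, 0, 0, 0],
  [0, 0, 0, 0.07, 0, 0, 0],
  [0, 0, 0, 0.1, 0, 0, 0],
  [0, 0, 0, 0.12, 0, 0, 0],
  [0, 0, 0, 0.12, 0, 0, 0],
])

```text
clock: 14.35
tcp_pos: [0.5368, -0.0845, 0.0735]
orientation: [2.308, 2.131, -0.0]
contact_force: [-0.1, 0.8, -0.2]
grip_width: -0.0001
```

No contact yet, so I'll continue in small steps.

Call:
send_rows([
  [0, 0, 0, 0.02, 0, 0, 0],
  [0, 0, 0, 0.04, 0, 0, 0],
  [0, 0, 0, 0.04, 0, 0, 0],
])

```text
clock: 14.6
tcp_pos: [0.5372, -0.0844, 0.0675]
orientation: [2.308, 2.131, 0.001]
contact_force: [1.0, 0.2, 3.0]
grip_width: 0.0002
```

Call:
send_rows([
  [0, 0, 0, 0.015, 0, 0, 0],
  [0, 0, 0, 0.03, 0, 0, 0],
  [0, 0, 0, 0.03, 0, 0, 0],
])

```text
clock: 14.85
tcp_pos: [0.5373, -0.0845, 0.0648]
orientation: [2.307, 2.13, -0.001]
contact_force: [-5.7, -1.1, 19.3]
grip_width: -0.0
```

Call:
send_rows([
  [0, 0, 0, 0.01, 0, 0, 0],
  [0, 0, 0, 0.02, 0, 0, 0],
  [0, 0, 0, 0.02, 0, 0, 0],
  [0, 0, 0, 0.02, 0, 0, 0],
])

```text
clock: 15.18
tcp_pos: [0.5376, -0.0845, 0.0643]
orientation: [2.306, 2.129, -0.003]
contact_force: [-15.5, -0.1, 46.4]
grip_width: -0.0
```

The force rose steeply to 46 N with a sideways part. Before releasing I'll check whether the button is really bottomed (last picture).

Run:
```python
from h import *
W=grab("wrist","w9");D=grab("side","d9");S=grab("scene","s9")
t=np.array([.5365,-.0848,.092]);print(proj(W,t),proj(D,t),proj(S,t))
f=lambda n,p,h:cv2.resize(cv2.imread(f"pics/{n}.png")[int(p[1]-h):int(p[1]+h),int(p[0]-h):int(p[0]+h)],(400,400),interpolation=cv2.INTER_CUBIC)
cv2.imwrite("pics/z9.png",np.hstack([f("w9",proj(W,t)[0],110),f("d9",proj(D,t)[0],32)]))
```

```text
[[315.34498248 312.80402538]] [[355.26454682 240.88141829]] [[324.6898618  219.81514059]]
```

View pics/z9.png

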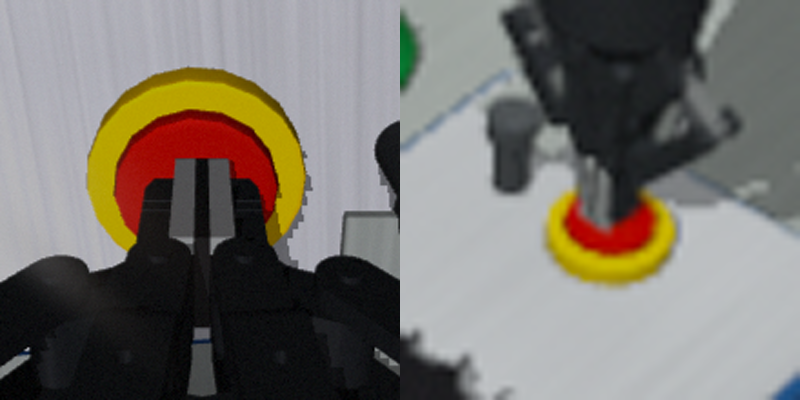

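The tips press the middle of the red cap, which sits flush in its yellow collar, and nothing else is in contact. 46 N is far above the 4.6 N spring, so the button is at its stop. Retract.

Call:
send_rows([
  [0, 0, 0, -0.05, 0, 0, 0],
  [0, 0, 0, -0.1, 0, 0, 0],
  [0, 0, 0, -0.25, 0, 0, 0],
  [0, 0, 0, -0.5, 0, 0, 0],
  [0, 0, 0, -0.75, 0, 0, 0],
  [0, 0, 0, -1, 0, 0, 0],
  [0, 0, 0, -1, 0, 0, 0],
  [0, 0, 0, -1, 0, 0, 0],
])

```text
clock: 16.0
tcp_pos: [0.5382, -0.0844, 0.2119]
orientation: [2.306, 2.129, 0.004]
contact_force: [-0.8, -0.1, -0.1]
grip_width: 0.0
```

Call:
send_rows([
  [0, -0.4, 0, -0.8, 0, 0, 0],
  [0, -0.4, 0, -0.8, 0, 0, 0],
  [0, -0.4, 0, -0.8, 0, 0, 0],
  [0, -0.4, 0, -0.8, 0, 0, 0],
  [0, -0.4, 0, -0.8, 0, 0, 0],
  [0, -0.4, 0, -0.8, 0, 0, 0],
])

```text
clock: 16.5
tcp_pos: [0.5314, -0.144, 0.3281]
orientation: [-2.307, -2.129, 0.002]
contact_force: [-0.5, -0.1, -0.2]
grip_width: 0.0001
```

Run:
```python
from h import *
o=r.get_obs();print(o["clock"],o["tcp_pos"],o["contact_force"],o["qvel"].round(3))
a=lambda v:np.degrees(np.arctan2(v[1],v[0]));c=np.array([.536,.119])
w=grab("wrist","w10");s=grab("side","d10")
def chk(n,d,b,br):
    try:
        q=line(comp(d,(0,110,110),(6,255,255),b));Q=np.array([onz(d,p,.142)[:2] for p in q]);Q=Q[np.argsort(-Q[:,0])]
        g=np.argwhere(comp(d,(50,120,50),(75,255,255),b)).mean(0)[::-1];G=onz(d,g,.092)[:2]
        print(n,"pointer",a(Q[0]-Q[1]),a(Q[0]-c),"mark",a(G-c),G)
        m=comp(d,(0,110,110),(6,255,255),br);P=np.argwhere(m).mean(0)[::-1];print("button px",P,m.sum(),onz(d,P,.096))
    except Exception as e: print(n,e)
pw=proj(w,[[.536,.119,.1],[.536,-.085,.096]]).astype(int);ps=proj(s,[[.536,.119,.11],[.536,-.085,.096]]).astype(int)
B=lambda p,h:(max(p[0]-h,0),max(p[1]-h,0),p[0]+h,p[1]+h)
print(pw,ps);chk("wrist",w,B(pw[0],75),B(pw[1],40));chk("side",s,B(ps[0],30),B(ps[1],14))
```

```text
16.5 [ 0.53137435 -0.14403339  0.32809798] [-0.49546308 -0.13848874 -0.17367706] [-0.015  0.013 -0.01   0.035 -0.002  0.    -0.002]
[[299 -82]
 [316 144]] [[306 275]
 [355 239]]
wrist attempt to get argmax of an empty sequence
side pointer -7.946067511746384 -9.030713974241996 mark -3.9505926041668387 [0.60391614 0.11430969]
button px [356.28169014 241.49295775] 142 [ 0.53028572 -0.08128953  0.096     ]
```

The side check is coarse, because the blade partly hides the mark. One closer wrist look will settle it.

Call:
send_rows([
  [0, 1, 0, -0.2, 0, 0, 0],
  [0, 1, 0, -0.2, 0, 0, 0],
  [0, 1, 0, -0.2, 0, 0, 0],
  [0, 1, 0, -0.2, 0, 0, 0],
  [0, 1, 0, -0.2, 0, 0, 0],
  [0, 1, 0, -0.2, 0, 0, 0],
  [0, 1, 0, -0.2, 0, 0, 0],
])

```text
clock: 17.18
tcp_pos: [0.5433, 0.0051, 0.3582]
orientation: [-2.306, -2.131, 0.004]
contact_force: [0.6, -0.1, -0.7]
grip_width: -0.0003
```

Run:
```python
from h import *
w=grab("wrist","w11");s=load("d10")
a=lambda v:np.degrees(np.arctan2(v[1],v[0]));c=np.array([.536,.119])
p=proj(w,[[.56,.119,.1],[.536,-.085,.096]]).astype(int);print(p)
b=(p[0][0]-75,max(p[0][1]-75,0),p[0][0]+75,p[0][1]+75)
q=line(comp(w,(0,140,110),(6,255,255),b));Q=np.array([onz(w,x,.142)[:2] for x in q]);Q=Q[np.argsort(-Q[:,0])]
g=np.argwhere(comp(w,(50,120,50),(75,255,255),b)).mean(0)[::-1];G=onz(w,g,.092)[:2]
print("pointer",a(Q[0]-Q[1]),a(Q[0]-c),"mark",a(G-c),G)
# button height: triangulate red centre in w8/w11
d8=load("w8");x=p[1];B=(x[0]-35,x[1]-35,x[0]+35,x[1]+35)
m=comp(w,(0,140,100),(6,255,255),B);u=np.argwhere(m).mean(0)[::-1];print("button",u,m.sum(),onz(w,u,.096),onz(w,u,.088))
```

```text
[[323  92]
 [316 257]]
pointer -7.880946720496147 -7.2622930532822885 mark -8.021171888076637 [0.61760283 0.10750072]
button [316.01331558 256.07323569] 751 [ 0.5353303  -0.08256098  0.096     ] [ 0.53506835 -0.08574214  0.088     ]
```

Pointer and mark agree within about 1°, the ring has not turned (mark still near -8°), and the arm is clear of everything. Handing in.

```bash
python3 -c "
from bench import r
print(r.hand_in(), r.get_obs()['clock'])"
```

```text
the job is handed in; nothing more can be done
the job is handed in; nothing more can be done
```

I set the pointer to the green mark, swung the cover open by its tab, pressed the red button to its stop and let go. I then moved the arm clear and handed the job in at about 17 s; no verdict was reported.

**Pointer and ring:** the last wrist picture put the pointer at about -7.3 to -7.9° and the mark at about -8.0°. That is within 1°, or about 1 mm at the tip. The mark measured about -8° at the start too, so the ring did not turn.

**Button:** I checked it by force and pictures, with no direct reading. Light contact began, then the force rose sharply to 46 N at the bottom, with 15 N of that force sideways. That was harder than needed. If the fingertips count as the gripper's body, it would be over the 40 N limit. After retracting, the contact force was about 0 N and the arm was well clear. I did not measure how far the button came back up.

**What disagreed:**
- **Fingertips:** the closed fingertips really stood about 25–30 mm behind the reported TCP, not 11 mm ahead of it. The first grip therefore closed in the air above the blade. I corrected for this from the pictures, and the second grip held the blade (13.9 mm).
- **Side camera:** its final reading of the mark (-4°) was off because the blade partly hid it.

**Other things on the table:** I did not deliberately touch any of them, and I did not measure their positions again at the end.

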